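Level the casting stand and slide the mould onto it

TASK

Turn the two T-bar foot screws of the casting stand until its tilted wooden platform sits level in every direction. Then slide the plaster mould off the ledge, without lifting it, onto the level platform and leave it standing centred on the round steel inlay. Do not disturb the rabbit, cup, bottle and brush right beside the stand.

Things in the scene. Friction and masses are not known exactly. Their poses are not given: they have to be found in the camera images.
- stand: Fixed grey base, 240 x 370 x 12 mm, carrying a fixed plywood ledge and beside it a tilting plywood platform. Origin on the table, z vertical. In its axes (mm): ledge x -75..75, y 104..250, top at z 70; platform x -80..80, y -95..100, with ears (x -114..114, y -92..-48) under the two foot screws at x 90, y -70 (far) and x -90, y -70 (near).
- pivot (a point): The platform's third support, fixed: the point of its top face over the rear pivot, at stand x 0, y 95, z 70 mm. Stand axes. The 12 mm thick platform tilts about this point; when level its top is flush with the ledge across a 4 mm gap.
- platform_mark (a point): Centre of the round steel inlay (112 mm diameter) in the platform's top face; moves with the platform. When level it lies at stand x 0, y 5, z 70 mm. Axes along the platform, z out of its top face: vertical when level. The start is tilted by 2 to 9 degrees.
- far_grip (a point): Foot screw farther from the robot: centre of its black upright bar handle, 46 long x 14 thick x 32 mm tall, 131 mm above the table, 20 mm hub beneath. Site x along the bar, z up. The handle stays at this height; clockwise from above raises the platform at this screw by 6.3 mm per radian, anticlockwise lowers it. Stays where left; stops about half a turn either side of level.
- near_grip (a point): The same on the foot screw nearer the robot (stand x -90, y -70 mm); same size, axes and sense of turning, and when upright the same height. It leans by up to 5 degrees while the far screw is off its level setting and stands upright once that is right.
- mould: Loose round plaster casting mould with a hollow in its top, 100 mm diameter (foot 92 mm, bevelled), 52 mm tall, wall 16 mm, about 0.6 kg. Origin at the centre of its underside, z up. It starts on the ledge.
- rabbit: Loose white ceramic rabbit, 64 mm wide, 128 mm tall, on the table beside the platform, not to be disturbed. Origin: centre of its underside.
- cup: Loose white ceramic cup, 68 mm wide, 60 mm tall, on the table beside the ledge, not to be disturbed. Origin: centre of its underside.
- glaze_a: Loose grey glaze bottle, 44 mm wide, 90 mm tall, on the table beside the ledge, not to be disturbed. Origin: centre of its underside.
- brush: Loose flat brush, 170 mm long, up to about 45 mm wide and 20 mm thick, lying on the table beside the stand, not to be disturbed. Origin: middle of its underside, x axis along it.
Not all that is in view belongs to the job. What is shaped like the mould but blue or yellow is not meant.

How it is judged:
By the outcome, as a careful person would: the job done as asked, in the order asked, and still so for the second after the job is handed in, with the robot touching nothing.
It also fails if it takes over 72 s, if anything falls off the work surface, if the arm or the gripper's body presses on something with over 40 N, if the wrist force passes 120 N, or if a joint passes its speed limit or range.

ROBOT

A 6-joint arm with a two-finger parallel gripper is mounted at the origin on the work surface. World frame = base frame: x ahead of the robot, y to its left, z up, the work surface at z = 0. Lengths are in m, angles in rad, forces in N, time in s.
With the tool pointing down it reaches from about 0.35 to 0.975 m from the base axis. Payload 4.9 kg.
Tool frame: the origin (TCP) lies at the very end of the fingers, on their centre line; the grasp point (between the pads) lies 19 mm behind it; z points along the fingers, y is the line along which they close (so a half turn about z gives the same grasp; the last joint's range is limited). The gripper opens to 85 mm and grips with 20 to 120 N. Pads are 22 mm wide; open, the fingers measure 114 mm over their backs; the gripper's body (76 mm by 85 mm) begins 54 mm behind the grasp point. The pads swing forward as they close: fully open they stand 13 mm farther back than shut.
Start: joints at [1.002, 0.053, 1.613, -0, 1.476, -0.119], TCP at [0.272, 0.563, 0.231] pointing down, gripper open.
Joint ranges: [-3.01, 3.01], [-1.01, 2.22], [0.06, 2.58], [-1.02, 4.17], [0.09, 2.62], [-3.14, 3.14]. Speed limits (rad/s): [2.57, 2.57, 3.14, 3.14, 3.14, 3.14].

INTERFACE

Orientations are given as a unit quaternion [w, x, y, z].
In Python, from workcell import robot gives the robot as it stands. The module is installed in compiled form; this text tells all that it offers.
- The arm moves only by the shell command python3 -m crank 'ROWS' [FORCE]. ROWS is JSON, a list that holds one entry, the list of rows, each a list of 5 numbers: the shift along the world's x, y, z in units of 40 mm (1.0 is 40 mm), then the turn about the world's z in units of 10 degrees (1.0 is 10 degrees), then the finger opening in mm, from 0 to 85.4. In form: [[[dx, dy, dz, yaw, claw], ...]]. A call has 1 to 20 rows; each row is the pose to reach, as a shift and turn from the pose commanded when the call began; what a row does not reach only later rows make up. A row lasts 1/8 s, in which the tool goes at most 62.5 mm and 10.7 degrees, less where a joint would pass 70% of its speed; a pose out of reach is approached as far as the arm can. A call with a gripper value outside its range is refused whole. The fingers move at their own pace and stop on an object; FORCE is the grip in N (left out, the last holds). Time passes only in rows, so rows that repeat a pose let the fingers close. It gives the time, the measured TCP pose, the force, the opening and the grip force at its end, in the units of the state.
- robot.read_state(): the state, without advancing time (a new reading comes with each control period).
- robot.capture(name): name is "scene" or "side" or "wrist"; returns a dict with "color" (400x640x3 uint8, red, green, blue), "fx", "fy", "cx", "cy" (pixels), "R" (3x3) and "t" (3): a world point X has camera coordinates R X + t. Camera axes: x right, y down, z forward; pixel columns grow to the right and rows downward; lengths in m; the calibration is good to about 2 mm. The wrist camera is an equidistant fisheye: a pixel r from the principal point sees the ray r / f radians off the axis. A picture is of the moment at which its call begins. There is no depth.
- robot.job_done(): hands the job in; it is judged then, once.
Trained networks look in a picture, given as the dict that the camera call returned (one of the last four; its "shot" number tells which), for a name from the list of things; names that differ only in an ending like _2 or _b are one class to them, and where a whole thing is asked for, a point or a joint stands for the part that bears it (a point fixed in the world has none). Each returns a list of dicts, best first, with "score" (0 to 1); they miss things now and then, are a little off and sometimes report something else, mostly with a low value. They report only what shows in the picture. A call takes as long as a camera call. They do not tell look-alikes from the thing itself.
- robot.look_for(picture, thing): "box" ([left, top, right, bottom] in pixels, round what is visible of it).
The state is a dict: "time": time; "qpos": joint angles; "qvel": joint speeds; "tau": joint torques, N m; "eef_pos": TCP position; "tool_rot": TCP orientation; "wrist_force": force on the tool from outside, world axes, zero at the start; "moment": the same for the moment, N m; "finger_gap": finger opening in m; "gripper_force": force on a finger pad.
Only numpy, scipy, OpenCV 4.12 (cv2) and the standard library are available. Lean on these libraries where they do the work, as an engineer would, in place of code of your own. Each camera call takes 0.05 s, during which the arm holds its last target. There are 200 camera calls.

## Working session

There is one attempt and no reset: what is moved stays moved. The work goes in short steps, Python scripts to look and compute and a shell command to move; the robot and the scene stay as the last step left them, time stands still between calls to the robot, and variables do not carry over. Pictures are saved under pics/ and viewed, at most 13 in all, crops included, and the job is handed in when it is done.

```bash
mkdir -p pics
cat > h.py <<'E'
from workcell import robot
import cv2, numpy as np
def shot(n, f=None):
    p=robot.capture(n)
    if f: cv2.imwrite('pics/'+f, p['color'][:,:,::-1])
    return p
def ray(p,u,v):
    R=np.array(p['R']);t=np.array(p['t'])
    c=-R.T@t; d=R.T@np.array([(u-p['cx'])/p['fx'],(v-p['cy'])/p['fy'],1.])
    return c,d/np.linalg.norm(d)
def atz(p,u,v,z):
    c,d=ray(p,u,v); return c+d*(z-c[2])/d[2]
def proj(p,X):
    c=np.array(p['R'])@np.array(X)+np.array(p['t']); return np.array([p['fx']*c[0]/c[2]+p['cx'],p['fy']*c[1]/c[2]+p['cy']])
def wproj(p,X):
    c=np.array(p['R'])@np.array(X)+np.array(p['t']); r=np.hypot(c[0],c[1]); th=np.arctan2(r,c[2])
    return np.array([p['fx']*th*c[0]/r+p['cx'],p['fy']*th*c[1]/r+p['cy']])
def wray(p,u,v):
    R=np.array(p['R']);t=np.array(p['t'])
    x=(u-p['cx'])/p['fx'];y=(v-p['cy'])/p['fy'];th=np.hypot(x,y)
    s=np.sin(th)/th if th>1e-9 else 1
    return -R.T@t, R.T@np.array([x*s,y*s,np.cos(th)])
def watz(p,u,v,z):
    c,d=wray(p,u,v); return c+d*(z-c[2])/d[2]
E
python3 - <<'E'
from h import *
np.set_printoptions(precision=3,suppress=True)
for n in ('scene','side'):
    p=shot(n,n+'0.png'); print(n,p['fx'],-np.array(p['R']).T@p['t'])
    for th in ('stand','far_grip','near_grip','mould','rabbit','cup','glaze_a','brush','platform_mark'):
        print(th,[(np.round(d['box']).astype(int).tolist(),round(d['score'],2)) for d in robot.look_for(p,th)[:4]])
E
```

```text
scene 488.01010664735054 [0.988 0.389 0.802]
stand [([201, 116, 424, 327], 0.93)]
far_grip [([206, 167, 232, 217], 0.84)]
near_grip [([278, 109, 291, 142], 0.52)]
mould [([394, 288, 456, 358], 0.96), ([339, 197, 396, 261], 0.59), ([433, 177, 491, 229], 0.58)]
rabbit [([206, 237, 247, 286], 0.87)]
cup [([383, 164, 413, 204], 0.8), ([300, 302, 327, 339], 0.6)]
glaze_a [([301, 301, 328, 340], 0.91)]
brush [([310, 144, 373, 186], 0.95)]
platform_mark [([209, 139, 348, 250], 0.9)]
side 466.4015633355486 [ 0.209 -0.502  0.511]
stand [([220, 197, 448, 374], 0.67)]
far_grip [([406, 217, 437, 295], 0.82)]
near_grip [([310, 253, 325, 335], 0.7), ([192, 244, 231, 290], 0.16)]
mould [([257, 176, 316, 224], 0.86), ([257, 171, 294, 201], 0.78), ([139, 214, 203, 263], 0.7)]
rabbit [([403, 197, 440, 263], 0.55)]
cup [([188, 241, 230, 289], 0.66)]
glaze_a [([346, 175, 367, 221], 0.88), ([258, 176, 315, 226], 0.25)]
brush [([221, 283, 276, 366], 0.66), ([406, 218, 439, 296], 0.43)]
platform_mark [([273, 222, 437, 322], 0.8)]
```

View pics/scene0.png

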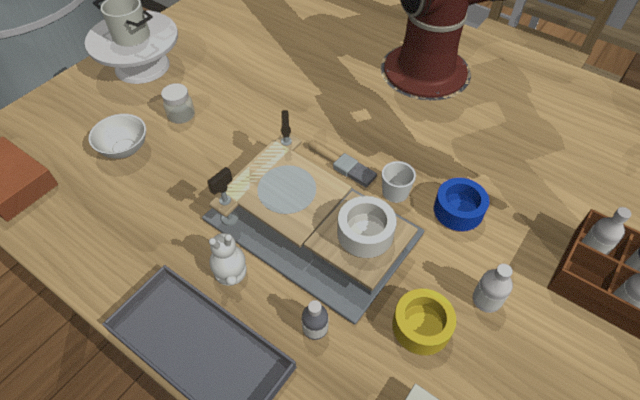

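View pics/side0.png

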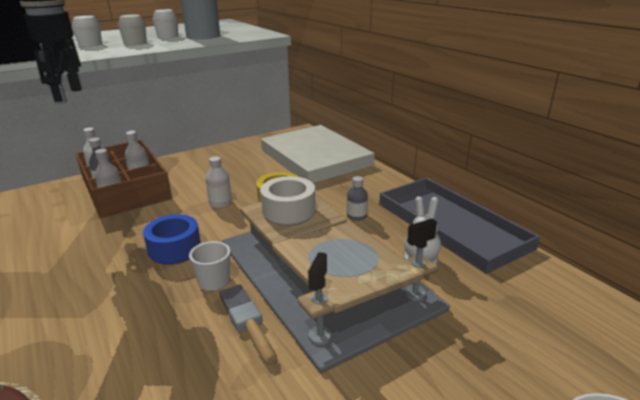

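The real mould is the white one on the ledge at scene (366,226), side (289,199). Blue (461,204) and yellow (424,321) are decoys standing on the table. I'll use enlarged crops to confirm this and to pick out the stand features.

Run:
```python
import cv2
a=cv2.imread('pics/scene0.png')[100:330,190:440]; b=cv2.imread('pics/side0.png')[165:380,210:460]
def mk(c,u0,v0,f,s=3.2):
    c=cv2.resize(c,None,fx=s,fy=s,interpolation=cv2.INTER_CUBIC)[:600,:800]
    for u in range(u0-u0%20+20,u0+250,20):
        x=int((u-u0)*s); cv2.putText(c,str(u),(x-10,10),0,.35,(0,0,255)); cv2.line(c,(x,12),(x,18),(0,0,255)); cv2.line(c,(x,590),(x,600),(0,0,255))
    for v in range(v0-v0%20+20,v0+190,20):
        y=int((v-v0)*s); cv2.putText(c,str(v),(0,y+4),0,.35,(0,0,255)); cv2.line(c,(26,y),(34,y),(0,0,255)); cv2.line(c,(788,y),(800,y),(0,0,255))
    cv2.imwrite('pics/'+f,c)
mk(a,190,100,'cs.png',2.6); mk(b,210,165,'cd.png',2.75)
```

```text
(no output)
```

View pics/cs.png

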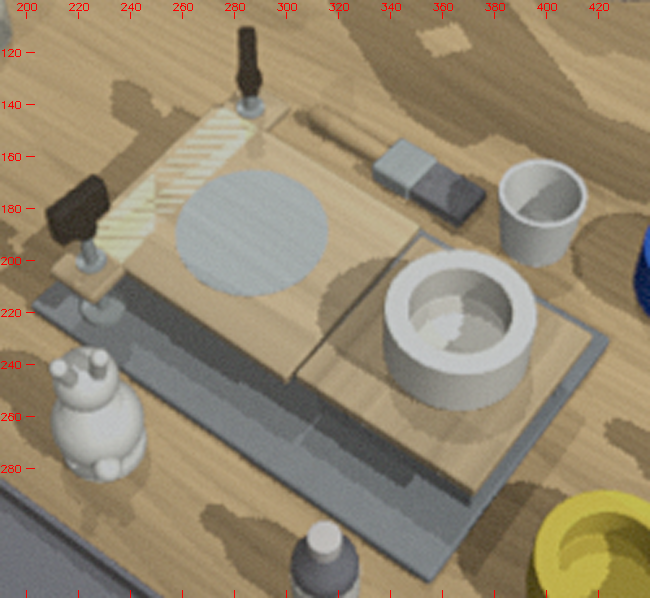

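View pics/cd.png

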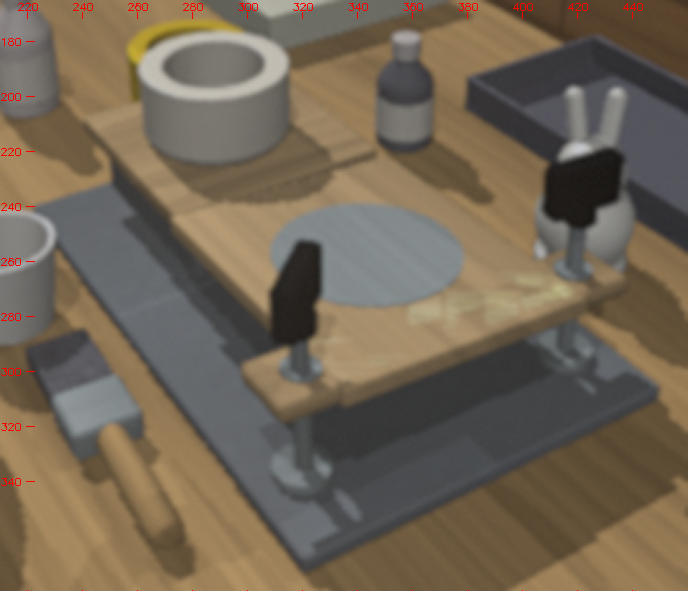

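```bash
cat > fit.py <<'E'
from h import *
from scipy.optimize import least_squares
from scipy.spatial.transform import Rotation as Ro
np.set_printoptions(precision=4,suppress=True)
def plat(rx,ry,P):
    return Ro.from_rotvec([rx,ry,0]).apply(np.array(P,float)-[0,95,70])+[0,95,70]
def world(s,P):
    return Ro.from_euler('z',s[2]).apply(np.array(P,float)/1000)+[s[0],s[1],0]
E
cat > fit0.py <<'E'
from fit import *
S=dict(scene=dict(
 L={(75,250):(372.3,288.8),(-75,250):(418,228),(75,104):(303.8,244),(-75,104):(352.3,189.2)},
 P={(80,100):(301.5,245.4),(-80,100):(351,187.7),(114,-92):(210,202.7),(114,-48):(225.8,215.4),(80,-48):(238.8,202.3),(-114,-48):(301,141.5),(-80,-48):(291.5,149.2),(0,5):(286.5,189.6)},
 H={(90,-70):(220,180.8),(-90,-70):(285.8,123.8)}),
 side=dict(L={(-75,250):(240.9,209.4),(75,104):(346.7,219.9)},
 P={(-114,-48):(298.4,299.2),(-114,-92):(312.2,314.5),(114,-92):(437.3,266.8),(-80,100):(272.5,244.3),(0,5):(343.5,257.4)},
 H={(90,-70):(422.4,232.6),(-90,-70):(318,271.2)}))
ps={n:shot(n) for n in S}
def res(v,full=False):
    s=v[:3]; o=[];lab=[]
    for i,n in enumerate(S):
        off=v[5+2*i:7+2*i]
        for k,d in S[n].items():
            for q,uv in d.items():
                X=[*q,131 if k=='H' else 70]
                if k=='P': X=plat(v[3],v[4],X)
                e=proj(ps[n],world(s,X))+off-uv
                o+=list(e*(0.4 if k=='H' else 1)); lab.append((n,k,q,e.round(1)))
    o+=list(v[5:]*0.7)
    return (o,lab) if full else o
best=None
for yaw in np.arange(-3,3.2,.7):
    r=least_squares(res,[.55,.3,yaw,0,0,0,0,0,0],loss='soft_l1')
    if best is None or r.cost<best.cost: best=r
v=best.x; print(best.cost,v, 'tilt deg',np.rad2deg(v[3:5]))
for l in res(v,True)[1]: print(l)
s=v[:3]
hs=[plat(v[3],v[4],[x,-70,70])[2]-70 for x in(90,-90)]; print('dz far/near',hs,'turn cw deg',np.rad2deg(-np.array(hs)/6.3))
print('far',world(s,[90,-70,131]),'near',world(s,[-90,-70,131]),'mark',world(s,[0,5,70]))
np.save('stand.npy',v)
def ell(n,u,v_,z): return atz(ps[n],u,v_,z)
a=ps['scene']
print('mould rim scene',atz(a,367,222,.122), 'stand axes',Ro.from_euler('z',-s[2]).apply(atz(a,*( (459/2.6+190,313/2.6+100)),.122)-[s[0],s[1],0])*1000)
E
python3 fit0.py
```

```text
12.784109732809013 [ 0.5606 -0.0085 -0.0162 -0.0385  0.0415  0.1991 -0.1055  0.7855  1.3233] tilt deg [-2.2083  2.3787]
('scene', 'L', (75, 250), array([ 0.7, -0.2]))
('scene', 'L', (-75, 250), array([0.7, 0.3]))
('scene', 'L', (75, 104), array([-0.2, -0.5]))
('scene', 'L', (-75, 104), array([-0.1,  0.9]))
('scene', 'P', (80, 100), array([-1.4, -0.1]))
('scene', 'P', (-80, 100), array([ 1. , -1.2]))
('scene', 'P', (114, -92), array([-2.2,  0.6]))
('scene', 'P', (114, -48), array([-0.6, -0. ]))
('scene', 'P', (80, -48), array([-1. ,  0.8]))
('scene', 'P', (-114, -48), array([ 1.2, -1.5]))
('scene', 'P', (-80, -48), array([0.2, 1. ]))
('scene', 'P', (0, 5), array([ 0.5, -0.5]))
('scene', 'H', (90, -70), array([0.2, 0.1]))
('scene', 'H', (-90, -70), array([-0.9,  0. ]))
('side', 'L', (-75, 250), array([-0.8, -1.1]))
('side', 'L', (75, 104), array([ 0.6, -0.2]))
('side', 'P', (-114, -48), array([-1.8, -1.2]))
('side', 'P', (-114, -92), array([0.3, 1.1]))
('side', 'P', (114, -92), array([ 2.2, -0.3]))
('side', 'P', (-80, 100), array([-0.5,  0.4]))
('side', 'P', (0, 5), array([-0.2,  0.4]))
('side', 'H', (90, -70), array([-0.8, -0. ]))
('side', 'H', (-90, -70), array([0.9, 0.3]))
dz far/near [np.float64(2.621473751401041), np.float64(10.090447676641872)] turn cw deg [-23.8412 -91.7683]
far [ 0.6495 -0.08    0.131 ] near [ 0.4695 -0.077   0.131 ] mark [ 0.5607 -0.0035  0.07  ]
mould rim scene [0.5649 0.1762 0.122 ] stand axes [ -1.0173 182.2433 122.    ]
```

Both screws need to turn anticlockwise: far about 24°, near about 92°. I'll move above the platform for a wrist-camera look.

```bash
python3 -m crank '[[[7.2,-15.8,1.7,0,50],[7.2,-15.8,1.7,0,50],[7.2,-15.8,1.7,0,50],[7.2,-15.8,1.7,0,50],[7.2,-15.8,1.7,0,50],[7.2,-15.8,1.7,0,50],[7.2,-15.8,1.7,0,50],[7.2,-15.8,1.7,0,50],[7.2,-15.8,1.7,0,50],[7.2,-15.8,1.7,0,50],[7.2,-15.8,1.7,0,50],[7.2,-15.8,1.7,0,50],[7.2,-15.8,1.7,0,50],[7.2,-15.8,1.7,0,50],[7.2,-15.8,1.7,0,50],[7.2,-15.8,1.7,0,50]]]' 40
python3 - <<'E'
from fit import *
s=robot.read_state(); print(s['time'],s['eef_pos'],Ro.from_quat(np.roll(s['tool_rot'],-1)).as_matrix(),s['qpos'])
p=shot('wrist','w1.png'); print(p['fx'],p['cx'],p['cy'],-np.array(p['R']).T@p['t'])
v=np.load('stand.npy')
for q in((90,-70,131),(-90,-70,131),(0,5,70)): print(q,wproj(p,world(v[:3],q)))
a=cv2.imread('pics/side0.png'); S=shot('scene'); 
print('rabbit',atz(S,227,276,.0),'cup',atz(S,396,196,0),'glaze',atz(S,315,333,0))
E
```

```text
time: 3.1
eef_pos: [0.5595, -0.0682, 0.2994]
tool_rot: [0.0, 0.222, 0.975, 0.0]
wrist_force: [0.5, 1.1, 0.8]
finger_gap: 0.0498
gripper_force: 0.0
3.1 [ 0.5595 -0.0682  0.2994] [[-0.9012  0.4334  0.0002]
 [ 0.4334  0.9012  0.    ]
 [-0.0002  0.0001 -1.    ]] [-0.2533 -0.1251  1.6737  0.0001  1.5928 -1.3758]
309.70691628693146 315.3023376252147 198.67116091905768 [ 0.4915 -0.0336  0.4428]
(90, -70, 131) [338.9809 253.7602]
(-90, -70, 131) [266.6574 104.8833]
(0, 5, 70) [362.2886 146.2392]
rabbit [ 0.742  -0.0053  0.    ] cup [0.3985 0.1513 0.    ] glaze [0.7348 0.1908 0.    ]
```

View pics/w1.png

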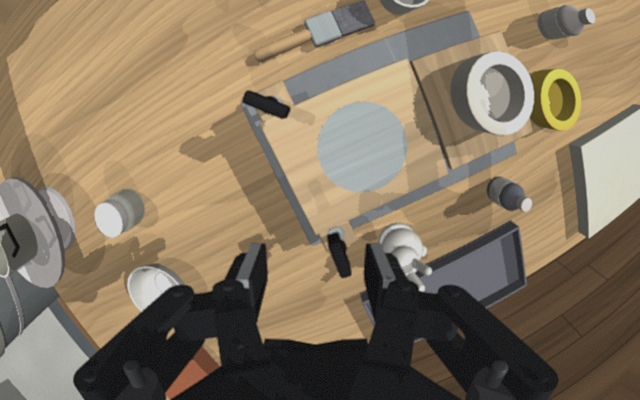

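```bash
cat > bar.py <<'E'
from fit import *
import itertools,sys
def bars(p,v,names=('far','near')):
    img=cv2.GaussianBlur(p['color'],(3,3),0); mask=(img.max(2)<62).astype(np.uint8)
    B=np.array(list(itertools.product((-23,23),(-7,7),(-16,16))))/1000.
    out={}
    for n in names:
        X0=world(v[:3],[90 if n=='far' else -90,-70,131]); best=(-1,)
        u0,v0=wproj(p,X0); roi=np.zeros_like(mask); cv2.circle(roi,(int(u0),int(v0)),40,1,-1); m=mask*roi
        for yaw,dx,dy in itertools.product(range(0,180,3),(-.004,0,.004),(-.004,0,.004)):
            pts=np.array([wproj(p,Ro.from_euler('z',yaw,degrees=True).apply(b)+X0+[dx,dy,0]) for b in B])
            h=np.zeros_like(m); cv2.fillConvexPoly(h,cv2.convexHull((pts*16).round().astype(np.int32)),1,shift=4)
            iou=(h&m).sum()/((h|m).sum()+1e-9)
            if iou>best[0]: best=(round(float(iou),3),yaw,dx,dy)
        out[n]=best
    return out
if __name__=='__main__':
    v=np.load('stand.npy'); p=shot('wrist'); print(bars(p,v))
E
python3 bar.py
```

```text
{'far': (0.53, 171, 0, 0), 'near': (0.711, 45, 0, 0)}
```

```bash
sed -i 's/),40,1,-1)/),30,1,-1)/' bar.py; python3 bar.py
python3 - <<'E'
from fit import *
p=shot('wrist')
for a,b in (((331,235),(345,275)),((245,97),(288,112))):
    A,B=watz(p,*a,.135),watz(p,*b,.135); d=B-A; print(A,B,np.rad2deg(np.arctan2(d[1],d[0])))
E
```

```text
{'far': (0.695, 168, 0, 0), 'near': (0.708, 42, 0, 0)}
[ 0.6227 -0.0786  0.135 ] [ 0.6763 -0.0852  0.135 ] -7.063364846757485
[ 0.4525 -0.0929  0.135 ] [ 0.486  -0.0614  0.135 ] 43.31526058420254
```

```bash
python3 -m crank '[[[1.1,-0.15,-0.5,0.8,50],[2.25,-0.3,-1.2,1.57,50],[2.25,-0.3,-2.4,1.57,50],[2.25,-0.3,-3.6,1.57,50],[2.25,-0.3,-4.56,1.57,50],[2.25,-0.3,-4.56,1.57,50],[2.25,-0.3,-4.56,1.57,0],[2.25,-0.3,-4.56,1.57,0],[2.25,-0.3,-4.56,1.57,0],[2.25,-0.3,-4.56,1.57,0],[2.25,-0.3,-4.56,1.57,0]]]' 40
```

```text
time: 4.72
eef_pos: [0.6513, -0.0821, 0.1203]
tool_rot: [0.002, 0.088, 0.996, -0.001]
wrist_force: [-0.9, -1.6, 5.7]
finger_gap: 0.0132
gripper_force: 41.8
```

```bash
python3 -m crank '[[[0,0,0,0.6,0],[0,0,0,1.2,0],[0,0,0,1.8,0],[0,0,0,2.4,0],[0,0,0,2.4,0],[0,0,0,2.4,0]]]'
python3 - <<'E'
from fit import *
p=shot('scene','s2.png'); q=shot('side','d2.png')
E
```

```text
time: 5.48
eef_pos: [0.6513, -0.0814, 0.1203]
tool_rot: [0.002, -0.121, 0.993, -0.001]
wrist_force: [-1.9, -0.0, 6.5]
finger_gap: 0.0133
gripper_force: 42.1
```

```bash
python3 -m crank '[[[0,0,0,0,45],[0,0,0,0,45],[0,0,1.4,0,45],[0,0,2.2,-1,45],[-1,0,2.2,-2,45],[-2,0,2.2,-3,45],[-3,0,2.2,-4,45],[-4,0,2.2,-5,45],[-4.5,0.08,2.2,-6,45],[-4.5,0.08,2.2,-7,45],[-4.5,0.08,2.2,-8,45],[-4.5,0.08,2.2,-9,45],[-4.5,0.08,2.2,-10,45],[-4.5,0.08,2.2,-11,45],[-4.5,0.08,2.2,-12,45],[-4.5,0.08,2.2,-13,45],[-4.5,0.08,2.2,-14,45],[-4.5,0.08,2.2,-15,45],[-4.5,0.08,2.2,-15.04,45],[-4.5,0.08,2.2,-15.04,45]]]'
python3 - <<'E'
from fit import *
p=shot('wrist','w3.png'); v=np.load('stand.npy'); print(robot.read_state()['eef_pos'],wproj(p,world(v[:3],[-90,-70,131])))
S=shot('scene','s3.png'); D=shot('side','d3.png')
a=cv2.resize(S['color'][110:270,190:390],(800,600)[0:1]*1+(640,) if 0 else (500,400)); b=cv2.resize(D['color'][190:350,230:430],(500,400)) 
c=cv2.resize(p['color'],(480,300))
E
python3 bar.py
```

```text
time: 8.07
eef_pos: [0.4696, -0.0779, 0.2047]
tool_rot: [-0.0, 0.928, 0.372, -0.0]
wrist_force: [-0.3, 0.5, 0.2]
finger_gap: 0.0451
gripper_force: 0.0
[ 0.4697 -0.0779  0.2048] [315.5412 210.5202]
{'far': (0.806, 6, 0, 0), 'near': (0.695, 39, 0, 0)}
```

View pics/w3.png

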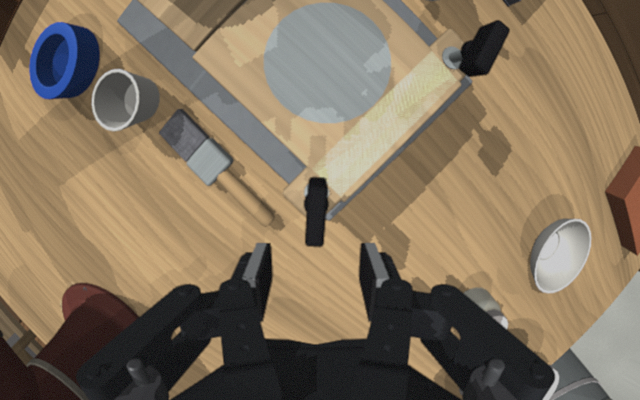

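```bash
python3 -m crank '[[[0,0,-1.2,0,45],[0,0,-2.2,0,45],[0,0,-2.2,0,45],[0,0,-2.2,0,0],[0,0,-2.2,0,0],[0,0,-2.2,0,0],[0,0,-2.2,0,0],[0,0,-2.2,0,0]]]' 40; python3 -m crank '[[[0,0,0,0.8,0],[0,0,0,1.7,0],[0,0,0,2.6,0],[0,0,0,3.5,0],[0,0,0,4.4,0],[0,0,0,5.3,0],[0,0,0,6.2,0],[0,0,0,7.1,0],[0,0,0,8,0],[0,0,0,8.8,0],[0,0,0,8.8,0],[0,0,0,8.8,0]]]'
```

```text
time: 9.28
eef_pos: [0.4704, -0.0785, 0.118]
tool_rot: [0.001, 0.929, 0.371, 0.001]
wrist_force: [-1.1, -1.8, 4.5]
finger_gap: 0.0136
gripper_force: 39.7
time: 10.78
eef_pos: [0.4696, -0.0793, 0.1182]
tool_rot: [0.0, 0.41, 0.912, -0.001]
wrist_force: [-6.8, -5.6, 8.5]
finger_gap: 0.0131
gripper_force: 41.8
```

```bash
python3 -m crank '[[[0,0,0,0,45],[0,0,0,0,45],[0,0,1.4,0,45],[0.6,-0.5,2.8,-1,45],[1.8,-1.2,4,-2,45],[2.26,-1.8,4.6,-3,45],[2.26,-1.8,4.6,-4.1,45],[2.26,-1.8,4.6,-4.1,45],[2.26,-1.8,4.6,-4.1,45]]]'
python3 - <<'E'
from fit import *
p=shot('wrist','w4.png'); S=shot('scene','s4.png'); D=shot('side','d4.png')
import pickle; pickle.dump((p,S,D),open('p4.pkl','wb'))
v=np.load('stand.npy')
for n in((75,104,70),(-75,104,70),(80,100,70),(-80,100,70),(114,-92,70),(-114,-92,70),(114,-48,70),(-114,-48,70),(75,250,70),(-75,250,70)): print(n,wproj(p,world(v[:3],n)))
c=cv2.imread('pics/w4.png'); cv2.imwrite('pics/w4c.png',cv2.resize(c[0:260,130:530],(800,520),interpolation=cv2.INTER_CUBIC))
a=cv2.resize(cv2.imread('pics/s4.png')[110:260,195:365],None,fx=2.35,fy=2.35,interpolation=cv2.INTER_CUBIC)
b=cv2.resize(cv2.imread('pics/d4.png')[200:350,265:445],None,fx=2.2,fy=2.35,interpolation=cv2.INTER_CUBIC)
cv2.imwrite('pics/sd4.png',np.hstack([a,b]))
E
python3 bar.py
```

```text
time: 11.9
eef_pos: [0.5596, -0.1495, 0.2997]
tool_rot: [-0.001, 0.703, 0.711, -0.0]
wrist_force: [0.2, 0.9, 1.1]
finger_gap: 0.0452
gripper_force: 0.0
(75, 104, 70) [381.1622 -20.784 ]
(-75, 104, 70) [258.5631 -24.4042]
(80, 100, 70) [385.1558 -17.556 ]
(-80, 100, 70) [254.3756 -21.414 ]
(114, -92, 70) [407.5848 133.6311]
(-114, -92, 70) [222.9821 128.4388]
(114, -48, 70) [409.7988  98.3584]
(-114, -48, 70) [222.8087  93.0391]
(75, 250, 70) [ 378.6755 -106.4473]
(-75, 250, 70) [ 266.4677 -109.849 ]
{'far': (0.773, 9, 0, 0), 'near': (0.766, 135, 0, 0)}
```

View pics/w4c.png

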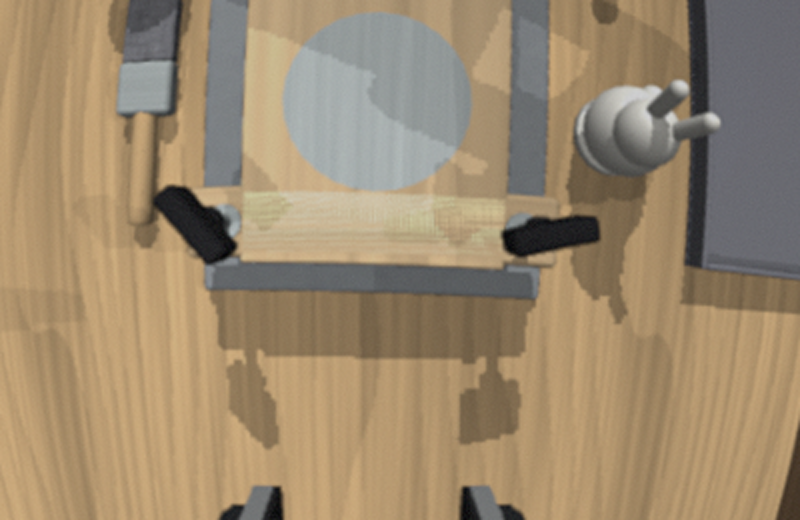

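View pics/sd4.png

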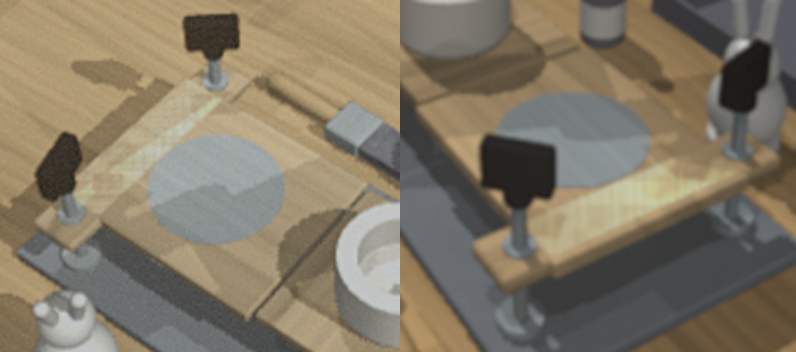

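```bash
python3 -m crank '[[[1,2,-1,0,0],[1.53,3.5,-2,0,0],[1.53,3.5,-3,0,0],[1.53,3.5,-4.2,0,0],[1.53,3.5,-5.2,0,0],[1.53,3.5,-5.5,0,0],[1.53,3.5,-5.65,0,0],[1.53,3.5,-5.72,0,0],[1.53,3.5,-5.78,0,0],[1.53,3.5,-5.82,0,0],[1.53,3.5,-5.82,0,0],[1.53,3.5,-5.82,0,0]]]' 20; python3 -m crank '[[[0,0,0.4,0,0],[-1.2,0.02,0.5,0,0],[-2.4,0.04,0.5,0,0],[-3,0.05,0.4,0,0],[-3,0.05,0.17,0,0],[-3,0.05,0.1,0,0],[-3,0.05,0.04,0,0],[-3,0.05,0,0,0],[-3,0.05,0,0,0],[-3,0.05,0,0,0]]]'
```

```text
time: 13.6
eef_pos: [0.6217, -0.0101, 0.0686]
tool_rot: [0.0, 0.704, 0.71, 0.0]
wrist_force: [0.1, -0.4, 1.3]
finger_gap: -0.0003
gripper_force: 0.4
time: 14.85
eef_pos: [0.5021, -0.0079, 0.0686]
tool_rot: [0.0, 0.704, 0.71, 0.001]
wrist_force: [1.7, 0.0, 2.0]
finger_gap: -0.0001
gripper_force: 0.9
```

```bash
python3 -m crank '[[[0,0,-0.05,0,0],[0,0,-0.08,0,0],[0,0,-0.08,0,0]]]'; python3 -m crank '[[[0,0,0.5,0,0],[1,0,0.6,0,0],[2,0,0.6,0,0],[3,-0.05,0.4,0,0],[3,-0.05,0.17,0,0],[3,-0.05,0.1,0,0],[3,-0.05,0.05,0,0],[3,-0.05,0,0,0],[3,-0.05,0,0,0],[3,-0.05,0,0,0]]]';  python3 -m crank '[[[0,0,1,0,0],[0,1,1,0,0],[0,2.2,1,0,0],[0.05,2.95,1,0,0],[0.05,2.95,0.5,0,0],[0.05,2.95,0.2,0,0],[0.05,2.95,0.1,0,0],[0.05,2.95,0.05,0,0],[0.05,2.95,0,0,0],[0.05,2.95,0,0,0],[0.05,2.95,0,0,0]]]'
```

```text
time: 15.22
eef_pos: [0.5024, -0.0081, 0.0661]
tool_rot: [0.001, 0.704, 0.71, 0.001]
wrist_force: [0.4, 0.5, 7.4]
finger_gap: -0.0002
gripper_force: 3.4
time: 16.48
eef_pos: [0.6209, -0.0095, 0.0661]
tool_rot: [-0.0, 0.704, 0.71, 0.0]
wrist_force: [-2.0, 1.6, 6.0]
finger_gap: 0.0001
gripper_force: 2.9
time: 17.85
eef_pos: [0.6223, 0.1073, 0.0699]
tool_rot: [-0.002, 0.704, 0.71, -0.002]
wrist_force: [-17.9, 0.4, 30.2]
finger_gap: -0.0001
gripper_force: 15.2
```

```bash
cat > inlay.py <<'E'
from fit import *
import pickle,sys
def ell(p,box):
    u0,v0,u1,v1=box; c=p['color'][v0:v1,u0:u1].astype(int)
    m=((c[:,:,0]-c[:,:,2]<8)&(c.max(2)>75)).astype(np.uint8)
    m=cv2.morphologyEx(m,cv2.MORPH_CLOSE,np.ones((5,5),np.uint8)); m=cv2.morphologyEx(m,cv2.MORPH_OPEN,np.ones((5,5),np.uint8))
    cs,_=cv2.findContours(m,cv2.RETR_EXTERNAL,cv2.CHAIN_APPROX_NONE); k=max(cs,key=cv2.contourArea)
    return k[:,0]+[u0,v0]
def chk(ps,boxes,v):
    C=[ell(p,b) for p,b in zip(ps,boxes)]
    t=np.linspace(0,2*np.pi,90,endpoint=False); ring=np.c_[56*np.cos(t),5+56*np.sin(t),0*t+70]
    offs=[np.zeros(2),v[5:7],v[7:9]]
    def res(w):
        X=world(v[:3],plat(w[0],w[1],ring)); o=[]
        for i,(p,c) in enumerate(zip(ps,C)):
            f=wproj if p['fx']<400 else proj
            uv=np.array([f(p,x) for x in X])+w[2+2*i:4+2*i]+(offs[i] if len(ps)==3 else offs[i+1])
            e1=cv2.fitEllipse(uv.astype(np.float32)); e2=cv2.fitEllipse(cv2.convexHull(c.astype(np.int32)))
            def mom(e):
                a,b,th=e[1][0]/2,e[1][1]/2,np.deg2rad(e[2]); Rm=np.array([[np.cos(th),-np.sin(th)],[np.sin(th),np.cos(th)]]); return Rm@np.diag([a*a,b*b])@Rm.T
            M1,M2=mom(e1),mom(e2); s=np.sqrt(np.trace(M2))
            o+=[e1[0][0]-e2[0][0],e1[0][1]-e2[0][1]]+list(((M1-M2)/s)[[0,0,1],[0,1,1]]*.7)
        return o+list(np.array(w[2:])*.5)
    r=least_squares(res,np.zeros(2+2*len(ps)))
    print('tilt deg',np.rad2deg(r.x[:2]),'offs',r.x[2:],'res',np.round(r.fun,1))
E
python3 - <<'E'
from inlay import *
v=np.load('stand.npy'); p,S,D=pickle.load(open('p4.pkl','rb'))
mk=lambda f,q:dict(q,color=cv2.imread('pics/'+f)[:,:,::-1])
b1,b2=(250,155,322,222),(295,232,385,290)
chk([mk('scene0.png',S),mk('side0.png',D)],[b1,b2],v)
chk([S,D],[b1,b2],v)
chk([p,S,D],[(262,2,375,98),b1,b2],v)
for i,(q,b) in enumerate(((p,(262,2,375,98)),(S,b1),(D,b2))):
    k=ell(q,b); print(cv2.boundingRect(k),cv2.fitEllipse(k))
E
```

```text
tilt deg [0. 0.] offs [0. 0. 0. 0.] res [ 0.6  1.9  0.4 -0.1 -0.7  0.4  3.6  1.  -0.3  1.8  0.   0.   0.   0. ]
tilt deg [-0.2238  0.8952] offs [0. 0. 0. 0.] res [ 0.5  0.8  0.5 -0.1  0.5 -0.4  1.9  2.1 -0.1  0.3  0.   0.   0.   0. ]
tilt deg [-0.0605  0.0315] offs [0. 0. 0. 0. 0. 0.] res [-0.5  0.   0.6 -0.1  0.5  0.5  0.9  0.6 -0.1  0.3 -0.4  2.   2.1 -0.3
  0.5  0.   0.   0.   0.   0.   0. ]
(272, 7, 93, 88) ((318.1653137207031, 50.328853607177734), (87.4520492553711, 92.44879913330078), 92.8255844116211)
(258, 168, 58, 46) ((286.46923828125, 190.19769287109375), (44.78837203979492, 57.29156494140625), 85.86973571777344)
(311, 240, 67, 40) ((346.7203369140625, 258.1144104003906), (37.74952697753906, 63.226192474365234), 101.16708374023438)
```

```bash
python3 - <<'E'
s=open('inlay.py').read()
s=s.replace("r=least_squares(res,np.zeros(2+2*len(ps)))","from scipy.optimize import minimize\n    g=lambda w: np.r_[np.array(w[:2])*.03,w[2:]]\n    r=minimize(lambda w:np.sum(np.square(res(g(w)))),np.zeros(2+2*len(ps)),method='Powell'); r.x=g(r.x); r.fun=np.array(res(r.x))")
open('inlay.py','w').write(s)
E
python3 - <<'E'
from inlay import *
v=np.load('stand.npy'); p,S,D=pickle.load(open('p4.pkl','rb'))
mk=lambda f,q:dict(q,color=cv2.imread('pics/'+f)[:,:,::-1])
b1,b2=(250,155,322,222),(295,232,385,290)
chk([mk('scene0.png',S),mk('side0.png',D)],[b1,b2],v)
chk([S,D],[b1,b2],v)
chk([p,S,D],[(262,2,375,98),b1,b2],v)
E
```

```text
tilt deg [-3.2771  2.6662] offs [-0.3751 -0.1913 -0.3242 -0.6438] res [ 0.1  0.   0.6  0.   0.5  0.1  0.2  1.1 -0.2  0.2 -0.2 -0.1 -0.2 -0.3]
tilt deg [-0.9277  0.6939] offs [-0.3979 -0.3274  0.3288 -1.0394] res [ 0.1  0.1  0.6 -0.   0.6 -0.1  0.3  2.1 -0.3  0.1 -0.2 -0.2  0.2 -0.5]
tilt deg [-0.531   0.8044] offs [ 0.4945  0.0349 -0.4182 -0.4879  0.337  -1.3027] res [-0.1 -0.   0.6 -0.   0.5  0.1  0.1  0.6 -0.1  0.5 -0.1  0.3  2.1 -0.2
  0.2  0.2  0.  -0.2 -0.2  0.2 -0.7]
```

```bash
python3 -m crank '[[[0,0,0.3,0,0],[0,0,0.3,0,0],[0,0,0.3,0,0],[0,0,0.3,0,0]]]' | sed -n 2,4p; python3 -m crank '[[[0,0,-0.2,0,0],[0,0,-0.2,0,0],[0,0,-0.2,0,0],[0,0,-0.2,0,0]]]'| sed -n 2,4p; python3 -m crank '[[[0,0,1,0,0],[-0.05,-1.2,1,0,0],[-0.05,-2.4,1,0,0],[-0.05,-2.95,0.5,0,0],[-0.05,-2.95,0.1,0,0],[-0.05,-2.95,0,0,0],[-0.05,-2.95,-0.1,0,0],[-0.05,-2.95,-0.2,0,0],[-0.05,-2.95,-0.2,0,0],[-0.05,-2.95,-0.2,0,0]]]'| sed -n 2,4p
```

```text
eef_pos: [0.6227, 0.1077, 0.0756]
tool_rot: [-0.001, 0.704, 0.71, -0.001]
wrist_force: [-0.1, 0.7, -0.5]
eef_pos: [0.624, 0.108, 0.0701]
tool_rot: [0.0, 0.704, 0.71, 0.0]
wrist_force: [-1.9, -0.3, 7.0]
eef_pos: [0.6217, -0.0085, 0.0633]
tool_rot: [-0.0, 0.703, 0.711, -0.0]
wrist_force: [-6.5, -0.5, 11.6]
```

```bash
python3 -m crank '[[[0,0,0.5,0,0],[0,0,0.5,0,0],[0,0,0.5,0,0]]]' | sed -n 2,4p; python3 -m crank '[[[0,0,-0.2,0,0],[0,0,-0.32,0,0],[0,0,-0.32,0,0],[0,0,-0.32,0,0],[0,0,-0.32,0,0]]]'| sed -n 2,4p
```

```text
eef_pos: [0.6212, -0.0094, 0.0806]
tool_rot: [-0.0, 0.704, 0.711, 0.0]
wrist_force: [-0.2, -0.2, 0.0]
eef_pos: [0.6212, -0.0099, 0.0681]
tool_rot: [-0.0, 0.704, 0.71, -0.0]
wrist_force: [-1.0, 0.6, 0.9]
```

```bash
cat > avg.py <<'E'
from h import *
z=[];f=[]
for i in range(8):
    robot.capture('side'); s=robot.read_state(); z.append(s['eef_pos'][2]*1e3); f.append(s['wrist_force'][2])
print('z %.2f+-%.2f F %.2f+-%.2f'%(np.mean(z),np.std(z),np.mean(f),np.std(f)), s['eef_pos'][:2],s['time'])
E
python3 avg.py; python3 -m crank '[[[0,0,-0.15,0,0],[0,0,-0.15,0,0]]]' >/dev/null; python3 avg.py
python3 -m crank '[[[0,0,0.5,0,0],[-1.5,0.03,0.6,0,0],[-3,0.05,0.5,0,0],[-3,0.05,0.2,0,0],[-3,0.05,0.15,0,0],[-3,0.05,0.15,0,0]]]' >/dev/null; python3 avg.py; python3 -m crank '[[[0,0,-0.15,0,0],[0,0,-0.15,0,0]]]' >/dev/null; python3 avg.py
```

```text
z 68.08+-0.01 F 1.61+-0.44 [ 0.62126912 -0.00998304] 21.5
z 64.01+-0.02 F 10.25+-0.52 [ 0.62219243 -0.00967815] 22.15
z 68.91+-0.20 F 1.07+-0.82 [ 0.50227086 -0.00808442] 23.3
z 64.31+-0.02 F 10.40+-0.53 [ 0.50306011 -0.00837112] 23.95
```

```bash
python3 -m crank '[[[0,0,1,0,0],[0,0,2.5,0,20],[-0.4,-0.9,3.6,1,40],[-0.79,-1.75,3.6,2,40],[-0.79,-1.75,3.6,3,40],[-0.79,-1.75,3.6,4.1,40],[-0.79,-1.75,3,4.1,40],[-0.79,-1.75,2,4.1,40],[-0.79,-1.75,1.37,4.1,40],[-0.79,-1.75,1.37,4.1,40],[-0.79,-1.75,1.37,4.1,0],[-0.79,-1.75,1.37,4.1,0],[-0.79,-1.75,1.37,4.1,0],[-0.79,-1.75,1.37,4.1,0],[-0.79,-1.75,1.37,4.1,0]]]' 40;  python3 -m crank '[[[0,0,0,-0.7,0],[0,0,0,-1.5,0],[0,0,0,-1.5,0],[0,0,0,-1.5,0]]]'
```

```text
time: 25.82
eef_pos: [0.4702, -0.0798, 0.1192]
tool_rot: [0.001, 0.411, 0.912, -0.002]
wrist_force: [-4.5, -6.2, 3.5]
finger_gap: 0.0132
gripper_force: 40.9
time: 26.32
eef_pos: [0.4703, -0.0799, 0.1193]
tool_rot: [0.002, 0.526, 0.85, -0.002]
wrist_force: [-4.4, -6.3, 2.3]
finger_gap: 0.0137
gripper_force: 41.0
```

```bash
python3 -m crank '[[[0,0,0,0,40],[0,0,0,0,40],[0,0,1.4,0,40],[0.5,0,2.2,1,40],[1.5,0,2.2,2,40],[2.5,0,2.2,3,40],[3.5,0,2.2,4,40],[4.5,-0.08,2.2,5,40],[4.5,-0.08,2.2,6,40],[4.5,-0.08,2.2,7,40],[4.5,-0.08,2.2,7.73,40],[4.5,-0.08,1.2,7.73,40],[4.5,-0.08,0,7.73,40],[4.5,-0.08,0,7.73,40],[4.5,-0.08,0,7.73,0],[4.5,-0.08,0,7.73,0],[4.5,-0.08,0,7.73,0],[4.5,-0.08,0,7.73,0],[4.5,-0.08,0,7.73,0]]]' 40;  python3 -m crank '[[[0,0,0,-0.8,0],[0,0,0,-1.6,0],[0,0,0,-2.4,0],[0,0,0,-2.4,0],[0,0,0,-2.4,0]]]'
```

```text
time: 28.7
eef_pos: [0.6515, -0.0814, 0.12]
tool_rot: [0.002, -0.12, 0.993, -0.001]
wrist_force: [-0.2, 0.4, 6.7]
finger_gap: 0.0133
gripper_force: 42.7
time: 29.32
eef_pos: [0.6515, -0.0822, 0.1201]
tool_rot: [0.003, 0.089, 0.996, -0.001]
wrist_force: [0.9, -0.6, 6.2]
finger_gap: 0.0136
gripper_force: 42.8
```

```bash
python3 -m crank '[[[0,0,0,0,40],[0,0,0,0,40],[0,0,1.4,0,40],[-0.5,-0.5,2.8,-1,20],[-1.4,-1.2,4,-2,0],[-2.24,-1.72,4.6,-3,0],[-2.24,-1.72,4.6,-4,0],[-2.24,-1.72,4.6,-5,0],[-2.24,-1.72,4.6,-6,0],[-2.24,-1.72,4.6,-7,0],[-2.24,-1.72,4.6,-7.94,0],[-2.24,-1.72,4.6,-7.94,0]]]'
python3 - <<'E'
from inlay import *
p=shot('wrist','w5.png'); S=shot('scene','s5.png'); D=shot('side','d5.png')
pickle.dump((p,S,D),open('p5.pkl','wb'))
v=np.load('stand.npy'); b1,b2=(250,155,322,222),(295,232,385,290)
chk([S,D],[b1,b2],v)
chk([p,S,D],[(262,2,375,98),b1,b2],v)
a=cv2.resize(cv2.imread('pics/s5.png')[110:270,195:435],None,fx=3.3,fy=3.3,interpolation=cv2.INTER_CUBIC)
cv2.imwrite('pics/s5c.png',a)
b=cv2.resize(cv2.imread('pics/d5.png')[190:350,235:445],None,fx=3.75,fy=3.75,interpolation=cv2.INTER_CUBIC)
cv2.imwrite('pics/d5c.png',b)
E
```

```text
time: 30.82
eef_pos: [0.5599, -0.1498, 0.3004]
tool_rot: [-0.0, 0.704, 0.71, -0.0]
wrist_force: [1.0, -0.4, 0.3]
finger_gap: -0.0001
gripper_force: 0.0
tilt deg [-1.6976  0.2503] offs [-0.4457 -0.3094  0.3074 -0.9406] res [ 0.1  0.1  0.6  0.   0.6 -0.1  0.2  2.1 -0.3  0.1 -0.2 -0.2  0.2 -0.5]
tilt deg [-1.2835  0.3584] offs [ 0.4313  0.0078 -0.4631 -0.476   0.3077 -1.2189] res [-0.1 -0.   0.7  0.   0.5  0.1  0.1  0.6 -0.1  0.5 -0.1  0.3  2.1 -0.2
  0.3  0.2  0.  -0.2 -0.2  0.2 -0.6]
```

View pics/d5c.png

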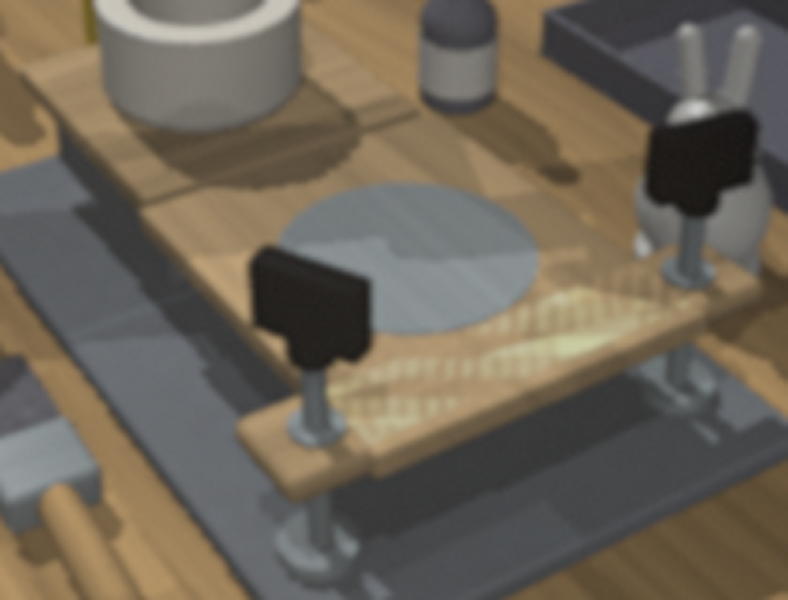

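```bash
cat > edge.py <<'E'
from fit import *
import pickle
from scipy.ndimage import map_coordinates
E_=[('L',(-75,110),(-75,245)),('L',(75,110),(75,245)),('L',(-70,250),(70,250)),
 ('P',(-80,-42),(-80,92)),('P',(80,-42),(80,92)),('P',(-75,-95),(75,-95)),('P',(-114,-88),(-114,-52)),('P',(114,-88),(114,-52)),('P',(83,-92),(112,-92)),('P',(-112,-92),(-83,-92))]
def run(ps,v0,seed=None):
    G=[cv2.GaussianBlur(cv2.cvtColor(p['color'],cv2.COLOR_RGB2GRAY),(0,0),0.8).astype(float) for p in ps]
    n=len(ps); w=np.r_[v0[:3],seed if seed is not None else v0[3:5],np.zeros(2*n)]
    for i,p in enumerate(ps):
        if p['fx']>480: w[5+2*i:7+2*i]=v0[5:7]
        elif p['fx']>400: w[5+2*i:7+2*i]=v0[7:9]
    F=[wproj if p['fx']<400 else proj for p in ps]
    def pt(w,i,k,q):
        X=np.array([q[0],q[1],70.]); 
        if k=='P': X=plat(w[3],w[4],X)
        return F[i](ps[i],world(w[:3],X))+w[5+2*i:7+2*i]
    for it in range(8):
        R=5 if it<3 else 3; obs=[]
        for i,p in enumerate(ps):
            for e,(k,a,b) in enumerate(E_):
                a,b=np.array(a,float),np.array(b,float); c=np.array([0,175.]) if k=='L' else np.array([0,0.])
                for t in np.linspace(0,1,15):
                    q=a+(b-a)*t; u=pt(w,i,k,q); d=pt(w,i,k,q+(b-a)*.02)-u; nn=np.array([-d[1],d[0]])/np.linalg.norm(d)
                    if nn@(pt(w,i,k,q+(c-q)*.02)-u)<0: nn=-nn
                    if not(8<u[0]<630 and 8<u[1]<390): continue
                    s=np.arange(-R,R+.01,.25); xy=u[:,None]+nn[:,None]*s
                    g=np.gradient(map_coordinates(G[i],[xy[1],xy[0]],order=1),s); j=int(g.argmax())
                    if g[j]<6 or j in(0,len(s)-1): continue
                    obs.append((i,k,q,nn,u+nn*s[j],e))
        f=lambda w:np.r_[[nn@(pt(w,i,k,q)-o) for i,k,q,nn,o,e in obs],w[5:]*3]
        w=least_squares(f,w,loss='soft_l1',f_scale=.4,x_scale=np.r_[.01,.01,.01,.01,.01,np.ones(2*n)]).x
    r=np.abs(f(w)[:len(obs)])
    print('n',len(obs),'med res %.2f'%np.median(r),'stand',w[:3],'tilt deg',np.rad2deg(w[3:5]),'off',w[5:].round(1))
    return w
if __name__=='__main__':
    v=np.load('stand.npy'); P4=pickle.load(open('p4.pkl','rb')); P5=pickle.load(open('p5.pkl','rb'))
    mk=lambda f,q:dict(q,color=np.ascontiguousarray(cv2.imread('pics/'+f)[:,:,::-1]))
    run([mk('scene0.png',P4[1]),mk('side0.png',P4[2])],v)
    for P in(P4,P5):
        for sd in((0,0),(-.02,.0),(.02,0.)): run(P[1:],v,sd); 
        run(P,v,(0,0))
E
python3 edge.py
```

```text
n 210 med res 0.25 stand [ 0.5596 -0.0089 -0.0197] tilt deg [-2.5244  2.7473] off [-0.1  0.3 -0.1 -0. ]
n 219 med res 0.27 stand [ 0.56   -0.0086 -0.0175] tilt deg [-0.2992  0.3844] off [-0.1  0.2 -0.1 -0. ]
n 221 med res 0.26 stand [ 0.5599 -0.0088 -0.0178] tilt deg [-0.3178  0.4396] off [-0.1  0.2 -0.1 -0. ]
n 221 med res 0.28 stand [ 0.56   -0.0087 -0.0179] tilt deg [-0.2898  0.4697] off [-0.1  0.2 -0.1 -0. ]
n 275 med res 0.28 stand [ 0.5605 -0.008  -0.0164] tilt deg [-0.1079  0.3541] off [ 0.2 -0.2 -0.3 -0.1 -0.1  0.1]
n 224 med res 0.26 stand [ 0.56   -0.0087 -0.0186] tilt deg [-1.0492  0.096 ] off [-0.2  0.1 -0.1  0. ]
n 223 med res 0.26 stand [ 0.56   -0.0088 -0.0184] tilt deg [-1.095   0.1045] off [-0.1  0.2 -0.1  0. ]
n 222 med res 0.26 stand [ 0.56   -0.0088 -0.0182] tilt deg [-1.0792  0.1077] off [-0.1  0.2 -0.1  0. ]
n 279 med res 0.31 stand [ 0.5605 -0.0079 -0.0169] tilt deg [-0.8758  0.0452] off [ 0.5 -0.7 -0.3 -0.2 -0.1  0.2]
```

The edge fit shows pitch −0.9° (front slightly high) and roll about 0°. The platform gives a little under load, so the mould's weight should bring it closer to level. Next I'll move over the mould and measure its centre.

```bash
python3 -m crank '[[[0.07,1.5,-0.3,1,28],[0.07,3,-0.6,2,28],[0.07,4.5,-1,3,28],[0.07,6,-1.5,4,28],[0.07,7.5,-2,5,28],[0.07,8.1,-2.5,6,28],[0.07,8.1,-2.5,7,28],[0.07,8.1,-2.5,8,28],[0.07,8.1,-2.5,8.85,28],[0.07,8.1,-2.5,8.85,28]]]'
cat > mould.py <<'E'
from fit import *
def locate(items,z0,x0):
    t=np.linspace(0,2*np.pi,72)
    def bx(p,c):
        f=wproj if p['fx']<400 else proj
        u=np.array([f(p,[c[0]+.05*np.cos(a),c[1]+.05*np.sin(a),z]) for a in t for z in(z0+.004,z0+.052)]+[f(p,[c[0]+.046*np.cos(a),c[1]+.046*np.sin(a),z0]) for a in t]); return np.r_[u.min(0),u.max(0)]
    r=least_squares(lambda c:np.concatenate([bx(p,c)-b for p,b in items]),x0,loss='soft_l1'); return r.x,r.fun.round(1)
E
python3 - <<'E'
from mould import *
import pickle
p,S,D=pickle.load(open('p5.pkl','rb'))
print(locate([(S,(339,197,396,261)),(D,(257,176,316,224))],.07,[.5625,.1736]))
w=shot('wrist','w6.png'); bs=robot.look_for(w,'mould')
print([(np.round(b['box']).tolist(),round(b['score'],2)) for b in bs]); 
print(wproj(w,[.5625,.1736,.122]),robot.read_state()['eef_pos'])
E
```

```text
time: 32.22
eef_pos: [0.5629, 0.1741, 0.2009]
tool_rot: [-0.0, 0.01, 1.0, 0.0]
wrist_force: [0.5, -0.1, -0.8]
finger_gap: 0.028
gripper_force: 0.0
(array([0.5611, 0.1757]), array([-1.3, -0. ,  1.6, -0.6,  3. , -1.1, -1. ,  0.1]))
[([407.0, 181.0, 493.0, 272.0], 0.97), ([360.0, 3.0, 460.0, 39.0], 0.91)]
[312.5523 206.1846] [0.5629 0.174  0.2009]
```

View pics/w6.png

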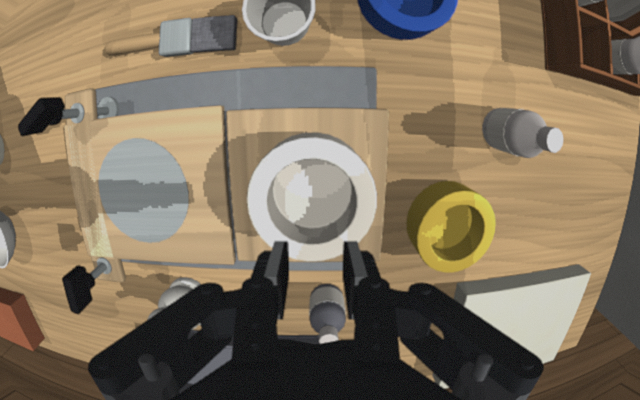

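Run:
```python
from fit import *
w=shot('wrist'); t=np.linspace(0,2*np.pi,90)
g=cv2.cvtColor(w['color'],cv2.COLOR_RGB2GRAY)
def bx(c,r,z=.122): 
    u=np.array([wproj(w,[c[0]+r*np.cos(a),c[1]+r*np.sin(a),z]) for a in t]); return np.r_[u.min(0),u.max(0)]
r=least_squares(lambda c:np.r_[bx(c,.05)-(248,138,377,263),(bx(c,c[2])-(269,157,357,243))*.7],[.5625,.1736,.034]); print(r.x,r.fun.round(1))
def stand(c): 
    return Ro.from_euler('z',.0172).apply([c[0]-.5603,c[1]+.0085,0])*1000
print(stand(r.x))
# inlay centre in world, platform front-high 0.9 deg
for rx in (0,-.016): print(world([.5603,-.0085,-.0172],plat(rx,0,[[0,5,70]])))
```

```text
[0.5606 0.1736 0.0339] [-0.6 -0.6  1.  -1.1 -0.7  1.6  0.2  0.9]
[ -2.8773 182.0586   0.    ]
[[ 0.5604 -0.0035  0.07  ]]
[[ 0.5604 -0.0035  0.0714]]
```

```bash
python3 -m crank '[[[-0.05,0,-0.8,0,28],[-0.05,0,-1.6,0,28],[-0.05,0,-2.1,0,28],[-0.05,0,-2.4,0,28],[-0.05,0,-2.6,0,28],[-0.05,0,-2.6,0,28]]]' 20; python3 -m crank '[[[0,0,0,0,34],[0,0,0,0,38],[0,0,0,0,42],[0,0,0,0,42],[0,0,0,0,42]]]' 20
```

```text
time: 33.12
eef_pos: [0.5611, 0.174, 0.097]
tool_rot: [0.0, 0.009, 1.0, 0.0]
wrist_force: [-0.1, -0.1, -0.6]
finger_gap: 0.0277
gripper_force: 0.0
time: 33.75
eef_pos: [0.5612, 0.1737, 0.0973]
tool_rot: [0.0, 0.009, 1.0, -0.0]
wrist_force: [0.1, -3.8, -0.3]
finger_gap: 0.0386
gripper_force: 18.9
```

```bash
python3 -m crank '[[[0,0,0,0,37],[0,0,0,0,37],[0,-0.2,0,0,37],[0,-0.45,0,0,37],[0,-0.7,0,0,37],[0,-0.95,0,0,37],[0,-1.2,0,0,37],[0,-1.45,0,0,37],[0,-1.7,0,0,37],[0,-1.95,0,0,37],[0,-2.2,0,0,37],[0,-2.45,0,0,37],[0,-2.7,0,0,37],[0,-2.95,0,0,37],[0,-3.2,0,0,37],[0,-3.45,0,0,37],[0,-3.7,0,0,37],[0,-3.95,0,0,37],[0,-4.2,0,0,37],[0,-4.3,0,0,37]]]' 20; python3 -m crank '[[[-0.01,-0.07,0,0,37],[-0.01,-0.14,0,0,37],[-0.01,-0.14,0,0,37],[-0.01,-0.14,0,0,42],[-0.01,-0.14,0,0,42],[-0.01,-0.14,0,0,42],[-0.01,-0.14,0,0,42],[-0.01,-0.14,0,0,28],[-0.01,-0.14,0,0,28],[-0.01,-0.14,0,0,28]]]' 20
```

```text
time: 36.25
eef_pos: [0.5607, 0.001, 0.0966]
tool_rot: [-0.0, 0.01, 1.0, -0.0]
wrist_force: [0.1, 1.8, -1.3]
finger_gap: 0.0365
gripper_force: 1.4
time: 37.5
eef_pos: [0.5606, -0.0038, 0.0971]
tool_rot: [0.0, 0.009, 1.0, -0.0]
wrist_force: [-0.9, -0.3, -0.4]
finger_gap: 0.0279
gripper_force: 0.0
```

```bash
python3 -m crank '[[[0,0,1,0,28],[0,0,2.4,0,28],[0,-1,3.8,-1,28],[0,-2.2,5.1,-2,28],[0,-3.65,5.1,-3,28],[0,-3.65,5.1,-4,28],[0,-3.65,5.1,-5,28],[0,-3.65,5.1,-6,28],[0,-3.65,5.1,-7,28],[0,-3.65,5.1,-8,28],[0,-3.65,5.1,-8.85,28],[0,-3.65,5.1,-8.85,28]]]'
python3 - <<'E'
from edge import *
from mould import locate
p=shot('wrist','w7.png'); S=shot('scene','s7.png'); D=shot('side','d7.png'); P=(p,S,D)
pickle.dump(P,open('p7.pkl','wb')); v=np.load('stand.npy')
for sd in((0,0),(.02,0)): run(P[1:],v,sd)
run(P,v,(0,0))
it=[]
for n,q in zip('wsd',P):
    b=robot.look_for(q,'mould'); print(n,[(np.round(x['box']).tolist(),round(x['score'],2)) for x in b[:4]])
a=cv2.resize(cv2.imread('pics/s7.png')[110:270,195:355],(400,400),interpolation=cv2.INTER_CUBIC)
b=cv2.resize(cv2.imread('pics/d7.png')[190:350,270:430],(400,400),interpolation=cv2.INTER_CUBIC)
cv2.imwrite('pics/f7.png',np.hstack([a,b]))
E
```

```text
time: 39.0
eef_pos: [0.5605, -0.1496, 0.3009]
tool_rot: [0.0, 0.704, 0.71, -0.0]
wrist_force: [-0.5, 0.7, 0.2]
finger_gap: 0.0281
gripper_force: 0.0
n 223 med res 0.26 stand [ 0.5596 -0.0092 -0.0197] tilt deg [-0.8772  0.3749] off [-0.   0.3 -0.   0.1]
n 225 med res 0.25 stand [ 0.5596 -0.0092 -0.0197] tilt deg [-0.8427  0.3183] off [-0.   0.3 -0.   0.1]
n 284 med res 0.28 stand [ 0.5603 -0.0082 -0.0183] tilt deg [-0.6777  0.2111] off [ 0.4 -1.  -0.2 -0.1 -0.1  0.3]
w [([269.0, 0.0, 366.0, 86.0], 0.86)]
s [([433.0, 176.0, 491.0, 231.0], 0.64), ([259.0, 153.0, 316.0, 214.0], 0.63), ([393.0, 291.0, 455.0, 357.0], 0.61)]
d [([141.0, 212.0, 204.0, 263.0], 0.81), ([308.0, 213.0, 375.0, 274.0], 0.61), ([256.0, 170.0, 300.0, 200.0], 0.56)]
```

View pics/f7.png

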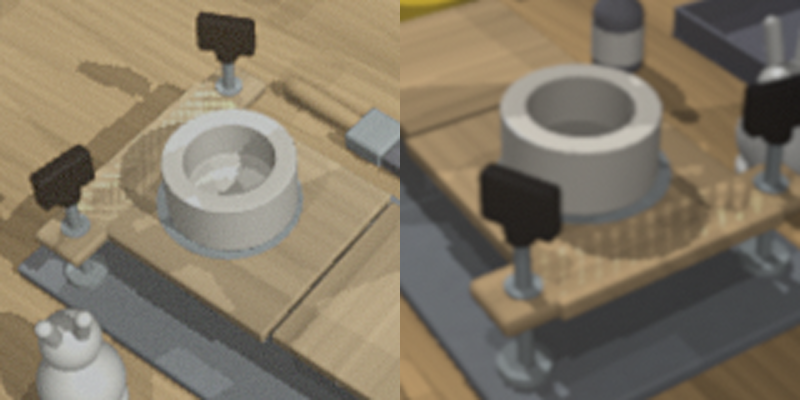

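Mould stands centred, with an even rim of inlay showing around it. Both vision fits say the front is about 0.7° high, so I'll trim the screws: near +17°, far +12°.

```bash
python3 -m crank '[[[-1,0.8,-0.5,1,40],[-2.27,1.82,-1,2.61,40],[-2.27,1.82,-2,2.61,40],[-2.27,1.82,-3,2.61,40],[-2.27,1.82,-4,2.61,40],[-2.27,1.82,-4.6,2.61,40],[-2.27,1.82,-4.6,2.61,40],[-2.27,1.82,-4.6,2.61,0],[-2.27,1.82,-4.6,2.61,0],[-2.27,1.82,-4.6,2.61,0],[-2.27,1.82,-4.6,2.61,0],[-2.27,1.82,-4.6,2.61,0]]]' 40;  python3 -m crank '[[[0,0,0,0.6,0],[0,0,0,1.2,0],[0,0,0,1.7,0],[0,0,0,1.7,0],[0,0,0,1.7,0],[0,0,0,1.7,40],[0,0,0,1.7,40],[0,0,1.2,1.7,40],[0,0,2.2,1.7,40]]]'
```

```text
time: 40.8
eef_pos: [0.4698, -0.0795, 0.1196]
tool_rot: [0.002, 0.526, 0.851, -0.003]
wrist_force: [-8.8, -8.9, 4.3]
finger_gap: 0.0131
gripper_force: 39.2
time: 41.92
eef_pos: [0.47, -0.0765, 0.2066]
tool_rot: [0.0, 0.394, 0.919, 0.0]
wrist_force: [0.6, -0.3, 0.6]
finger_gap: 0.0401
gripper_force: 0.0
```

```bash
python3 -m crank '[[[1.2,0,0,1,40],[2.4,0,0,2,40],[3.6,0,0,3,40],[4.5,-0.08,0,3.63,40],[4.5,-0.08,0,3.63,40],[4.5,-0.08,-1.2,3.63,40],[4.5,-0.08,-2.2,3.63,40],[4.5,-0.08,-2.2,3.63,40],[4.5,-0.08,-2.2,3.63,0],[4.5,-0.08,-2.2,3.63,0],[4.5,-0.08,-2.2,3.63,0],[4.5,-0.08,-2.2,3.63,0],[4.5,-0.08,-2.2,3.63,0]]]' 40;  python3 -m crank '[[[0,0,0,0.6,0],[0,0,0,1.2,0],[0,0,0,1.2,0],[0,0,0,1.2,0],[0,0,0,1.2,40],[0,0,0,1.2,40],[0,0,1.4,1.2,40],[-0.5,-0.5,2.8,1,28],[-1.4,-1.2,4,0,28],[-2.24,-1.72,4.6,-1,28],[-2.24,-1.72,4.6,-2,28],[-2.24,-1.72,4.6,-3,28],[-2.24,-1.72,4.6,-4,28],[-2.24,-1.72,4.6,-5,28],[-2.24,-1.72,4.6,-6,28],[-2.24,-1.72,4.6,-7,28],[-2.24,-1.72,4.6,-7.94,28],[-2.24,-1.72,4.6,-7.94,28]]]'
python3 - <<'E'
from edge import *
p=shot('wrist','w8.png'); S=shot('scene','s8.png'); D=shot('side','d8.png'); P=(p,S,D)
v=np.load('stand.npy')
for sd in((0,0),(.02,0)): run(P[1:],v,sd)
w=run(P,v,(0,0))
# mould rim vs inlay: boxes
from mould import locate
it=[]
for q,b0 in ((S,(287,185)),(D,(342,243)),(p,(318,40))):
    bs=[x['box'] for x in robot.look_for(q,'mould') if np.hypot((x['box'][0]+x['box'][2])/2-b0[0],(x['box'][1]+x['box'][3])/2-b0[1])<15]
    if bs and q is not p: it.append((q,np.array(bs[0])))
c,r=locate(it,.07,[.56,-.004]); print('mould',c,r,'mark',world(w[:3],[[0,5,70]]))
for n in ('rabbit','cup','glaze_a','brush'): print(n,[np.round(x['box']).tolist() for x in robot.look_for(S,n)[:2]])
E
```

```text
time: 43.55
eef_pos: [0.6506, -0.0819, 0.1201]
tool_rot: [0.002, 0.089, 0.996, -0.002]
wrist_force: [-2.2, -4.3, -0.6]
finger_gap: 0.0136
gripper_force: 41.2
time: 45.8
eef_pos: [0.5603, -0.1485, 0.3013]
tool_rot: [0.0, 0.704, 0.71, 0.0]
wrist_force: [-0.6, -0.1, -0.1]
finger_gap: 0.0281
gripper_force: 0.0
n 224 med res 0.25 stand [ 0.5599 -0.0092 -0.0194] tilt deg [-0.3366  0.1081] off [-0.   0.2 -0.1  0.2]
n 227 med res 0.25 stand [ 0.5599 -0.0092 -0.0192] tilt deg [-0.3244  0.0429] off [-0.   0.2 -0.1  0.2]
n 283 med res 0.28 stand [ 0.5604 -0.0083 -0.0176] tilt deg [-0.1008 -0.019 ] off [ 0.4 -0.8 -0.3 -0.2 -0.1  0.3]
mould [ 0.5585 -0.001 ] [ 1.6 -4.  -1.1  1.4  1.  -1.  -0.7  0.7] mark [[ 0.5605 -0.0033  0.07  ]]
rabbit [[211.0, 236.0, 244.0, 285.0]]
cup [[381.0, 162.0, 415.0, 202.0]]
glaze_a [[299.0, 301.0, 326.0, 337.0], [307.0, 141.0, 374.0, 187.0]]
brush [[310.0, 141.0, 374.0, 186.0], [204.0, 116.0, 424.0, 324.0]]
```

```bash
python3 -c "
from workcell import robot
print(robot.job_done())"
```

```text
the job is handed in; nothing more can be done
None
```

I handed the job in at about 46 s: the camera fit puts the platform within about 0.3° of level, and the mould was slid, not lifted, to within about 3 mm of the inlay centre, with the rabbit, cup, bottle and brush undisturbed. The front was still about 0.9° high when the mould went on, so I trimmed both screws afterwards with it in place.

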